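# Lock the stone gauge onto its post with the snap cap

## Robot

A 6-joint arm with a two-finger parallel gripper is mounted at the origin on the work surface; the furniture and walls round the work are solid. World frame = base frame: x ahead of the robot, y to its left, z up, the work surface at z = 0. Lengths are in mm, angles in rad, forces in N, time in s.
With the tool pointing down it reaches from about 275 to 1000 mm from the base axis. Payload 8.4 kg.
Tool frame: the origin (TCP) lies midway between the tips of the shut fingers; the grasp point (between the pads) lies 19 mm behind it; z points along the fingers, y is the line along which they close (so a half turn about z gives the same grasp; the last joint's range is limited). The gripper opens to 85 mm and grips with 20 to 120 N. Pads are 22 mm wide; open, the fingers measure 114 mm over their backs; the gripper's body (76 mm by 85 mm) begins 54 mm behind the grasp point. The pads swing forward as they close: fully open they stand 13 mm farther back than shut.
Start: joints at [1.179, 0.353, 1.633, -0, 1.155, -0.002], TCP at [237.501, 578.119, 231.281] pointing down, gripper open.
Joint ranges: [-2.63, 2.63], [-0.92, 2.1], [0.06, 2.66], [-1.3, 4.44], [0, 2.69], [-3.02, 3.02]. Speed limits (rad/s): [2.22, 2.22, 2.79, 3.14, 3.14, 3.14].

## Interface

Orientations are given as a unit quaternion [w, x, y, z].
In Python, from rig import r gives the robot as it stands. Calls block until the motion is done:
- r.movep(position, orientation): joint-space move of the TCP to a pose.
- r.move_straight(position, frame=None, velocity=150, max_force=None): straight line of the TCP; frame=None keeps the orientation; velocity is the mean speed in mm/s. With max_force (N) it stops when the force on the tool has changed by that much, and returns True; else False.
- r.set_joints(angles): joint-space move.
- r.command_gripper(opening, force=None): finger opening in mm; force is the grip in N (None keeps the last); returns when the fingers have stopped.
- r.hold(seconds).
- r.inverse_kinematics(position, orientation): joint angles nearest the present ones, or None.
- r.get_state(): the state.
- r.capture(name): name is "scene" or "top"; returns a dict with "color" (480x640x3 uint8, blue, green, red), "vfov" (degrees; the focal length in pixels is half the picture's height over the tangent of half this angle, whatever the lens; pixels are square), "cx", "cy" (the principal point, pixels), "cam_to_world" (4x4, takes a point from camera to world coordinates). Camera axes: x right, y down, z forward; pixel columns grow to the right and rows downward; lengths in mm; the calibration is good to about 2 mm. A picture is of the moment at which its call begins. There is no depth.
A pose or a line that the arm cannot do raises r.PlanningError and nothing moves.
- r.job_done(): hands the job in; it is judged then, once.
Trained networks look in the newest picture that a camera, given by its name, has taken for a name from the list of things; names that differ only in an ending like _2 or _b are one class to them, and where a whole thing is asked for, a point or a joint stands for the part that bears it (a point fixed in the world has none). Each returns a list of dicts, best first, with "conf" (0 to 1); they miss things now and then, are a little off and sometimes report something else, mostly with a low value. They report only what shows in the picture. A call takes as long as a camera call. They do not tell look-alikes from the thing itself.
- r.search_frame(camera, query): "location" ([x, y, z] in mm, in the coordinates of the camera as it stood for that picture, good to about 4 mm: the middle of the surface that is visible of it).
The state is a dict: "t": time; "q": joint angles; "qvel": joint speeds; "tau": joint torques, N m; "tool_pos": TCP position; "tool_rot": TCP orientation; "contact_force": force on the tool from outside, world axes, zero at the start; "wrist_torque": the same for the moment, N m; "width": finger opening in mm; "grip_force": force on a finger pad.
Only numpy, scipy, OpenCV 4.12 (cv2) and the standard library are available. Lean on these libraries where they do the work, as an engineer would, in place of code of your own. Each camera call takes 0.05 s, during which the arm holds its last target. There are 200 camera calls.

## Task

Put the stone gauge back on its lock stand so that customers cannot walk off with it: hang it by its big eye over the stud, flat on the round base, and let go of it. Then push the snap cap down onto the stud until it clicks and sits fully home, straight, and keep pressing down on it: finish still holding it down firmly, without letting go. Leave the two gem jars and the loupe where they are.

Things in the scene. Friction and masses are not known exactly. Their poses are not given: they have to be found in the camera images.
- stand: lock stand, fixed: grey round base 116 mm across, 14 mm high, with an upright steel stud in its middle. Origin: centre of the underside, on the stud's axis, z up. Base top at z 14 mm; a collar 21 mm across reaches to z 18 mm; the stud is 16 mm across, its flat top at z 45 mm, tapered over the last 3 mm; sprung catches stick out of it near z 33 mm
- gauge_grip (a point): centre of the black finger bar on the stone gauge (bar 30 long in x, 12 wide in y, 32 high; centre 16 mm over the plate's top, 21 mm over its underside): pinch across y. Gauge: loose flat aluminium plate 120 x 46 x 5 mm, long in x, z up, about 0.12 kg. The big eye's centre is 42 mm from here towards its -x; centre of mass close to here; small sizing holes at +x
- gauge_eye (a point): centre of the gauge's big eye (26 mm hole through the plate near its -x end), level with the plate's underside; axes as the gauge's. When the gauge lies flat on the base round the stud, this point is 14 mm above the stand's origin
- cap_grip (a point): centre of the snap cap's finger knob (upright cylinder 20 mm across, 26 mm high), 37 mm above the cap's lower rim. Cap: loose, grey, 0.06 kg, stands mouth down, round about z (up): skirt 32 mm across, 24 mm high, its flat shoulder 13 mm below this point, the knob rising from it; 50 mm high in all
- cap_mouth (a point): centre of the cap's open lower rim. The mouth is an 18 mm hole, 5 mm deep (the inner lip), wider above (26 mm); inner roof 20 mm above the rim. Fully home, the roof rests on the stud's top and this point is 25 mm above the stand's origin; the catches resist from about 11 mm higher, most at 8 mm, then drag lightly on the lip and click under it about 2 mm higher
- cap: the snap cap itself; origin same as point cap_mouth
- jar_a: bystander: small round gem jar with clear top, 33 x 33 x 22 mm, origin at the centre of its underside; leave alone
- jar_b: bystander: second small round gem jar, 33 x 33 x 22 mm, origin at the centre of its underside; leave alone
- loupe: bystander: folding steel loupe, 25 x 45 x 14 mm, origin at the centre of its underside; leave alone
- stud_top (a point): centre of the stud's top, 45 mm above the stand's origin. Four sprung catches round the stud, widest (22 mm across) 12 mm below this point and sloping in towards the top, give way under about 10 N of push in all on the cap, then spring out under its lip (the click)
Mind the look-alikes: they are no part of the job. What is shaped like the cap but green is not meant.

How it is judged:
By the outcome, as a careful person would: the job done as asked, in the order asked, and still so for the second after the job is handed in, while the arm keeps its last pose, push and grip.
It also fails if it takes over 72 s, if anything falls off the work surface, if the arm or the gripper's body presses on something with over 40 N, if the wrist force passes 120 N, or if a joint passes its speed limit or range.

## Working session

There is one attempt and no reset: what is moved stays moved. The work goes in short steps, each a Python script; the robot and the scene stay as the last script left them, time stands still between calls to the robot, and variables do not carry over. Pictures are saved under pics/ and viewed, at most 10 in all, crops included, and the job is handed in when it is done.

```bash
mkdir -p pics; ls
cat > h.py <<'E'
from rig import r
import numpy as np, cv2
def cap(n,f=None):
    c=r.capture(n)
    if f: cv2.imwrite('pics/'+f,c['color'])
    return c
def F(c): return c['color'].shape[0]/2/np.tan(np.radians(c['vfov'])/2)
def ray(c,u,v):
    T=np.array(c['cam_to_world']); d=T[:3,:3]@np.array([(u-c['cx'])/F(c),(v-c['cy'])/F(c),1]); return T[:3,3],d
def onz(c,u,v,z):
    o,d=ray(c,u,v); return o+d*(z-o[2])/d[2]
def proj(c,p):
    q=np.linalg.inv(np.array(c['cam_to_world']))@np.append(p,1); return np.array([c['cx']+F(c)*q[0]/q[2],c['cy']+F(c)*q[1]/q[2]])
def find(n,c,q):
    T=np.array(c['cam_to_world']);out=[]
    for x in r.search_frame(n,q):
        w=(T@np.append(x['location'],1))[:3]; out.append((round(x['conf'],2),w.round(0).tolist(),proj(c,w).round(0).tolist()))
    return out
E
python3 - <<'E'
from h import *
for n in('top','scene'):
    c=cap(n,n+'0.png'); print(n,c['vfov'],c['cx'],c['cy'],np.round(c['cam_to_world'],3).tolist())
    for q in('stand','gauge_grip','gauge_eye','cap_grip','cap','jar_a','loupe','stud_top'): print(q,find(n,c,q))
print(r.get_state())
E
```

```text
pics
top 55.19506281875242 323.35141275753756 240.2190031115067 [[0.048, -0.979, 0.201, 238.287], [-0.999, -0.047, 0.009, 1.478], [0.0, -0.201, -0.98, 1054.558], [0.0, 0.0, 0.0, 1.0]]
stand [(0.95, [488.0, -18.0, 11.0], [337.0, 226.0])]
gauge_grip [(0.91, [407.0, 270.0, 6.0], [211.0, 254.0])]
gauge_eye [(0.84, [410.0, 275.0, 6.0], [209.0, 253.0])]
cap_grip [(0.69, [422.0, -277.0, 22.0], [449.0, 258.0]), (0.58, [478.0, -225.0, 24.0], [427.0, 233.0])]
cap [(0.62, [421.0, -277.0, 21.0], [449.0, 258.0]), (0.47, [483.0, -223.0, 27.0], [426.0, 230.0])]
jar_a [(0.69, [389.0, 128.0, 13.0], [271.0, 265.0]), (0.45, [384.0, -110.0, 12.0], [375.0, 272.0])]
loupe [(0.77, [377.0, -11.0, 13.0], [332.0, 273.0])]
stud_top [(0.68, [487.0, -16.0, 9.0], [336.0, 226.0])]
scene 56.84198444973419 320.34201998980944 235.17441208802902 [[0.82, -0.297, 0.489, -31.987], [-0.572, -0.433, 0.697, -663.76], [0.005, -0.851, -0.525, 575.602], [0.0, 0.0, 0.0, 1.0]]
stand [(0.72, [483.0, -30.0, 14.0], [346.0, 258.0])]
gauge_grip [(0.67, [401.0, 273.0, 4.0], [251.0, 217.0]), (0.66, [383.0, -111.0, 14.0], [331.0, 293.0]
[... 502 characters left out ...]
0, 255.0])]
{'t': 0.9, 'q': array([ 1.17860063e+00,  3.52988411e-01,  1.63344298e+00, -1.28086019e-05,
        1.15523630e+00, -2.43078288e-03]), 'qvel': array([-0.00102465, -0.00151513,  0.00038563, -0.00066061,  0.0008784 ,
        0.00044916]), 'tau': array([-1.15297313e-03, -6.05173016e+01, -3.42443597e+01,  1.06618272e-04,
        1.14483471e-03,  2.39967756e-05]), 'tool_pos': array([237.48998052, 578.08280225, 231.26979188]), 'tool_rot': array([-1.60951244e-06,  1.93648683e-01,  9.81070938e-01, -3.79391607e-05]), 'contact_force': array([ 0.02010327, -0.06028886,  1.01443592]), 'wrist_torque': array([ 0.03522432, -0.01136195, -0.03666679]), 'grip_force': 0.0, 'width': 85.61422752195057}
```

Run:
```python
import cv2,numpy as np
t=cv2.imread('pics/top0.png'); s=cv2.imread('pics/scene0.png')
R=lambda i,x,y,w,h,k: cv2.resize(i[y:y+h,x:x+w],(w*k,h*k),interpolation=cv2.INTER_CUBIC)
a=R(t,170,195,90,100,4);b=R(t,300,190,80,100,4)[:, :];
# montage 800x600
m=np.zeros((600,800,3),np.uint8)
def put(i,x,y): h=min(i.shape[0],600-y);w=min(i.shape[1],800-x); m[y:y+h,x:x+w]=i[:h,:w]
put(R(t,175,215,66,75,4),0,0); put(R(t,300,190,66,75,4),266,0); put(R(t,405,205,66,75,4),534,0)
put(R(s,215,185,66,75,4),0,302); put(R(s,310,215,66,75,4),266,302); put(R(s,375,275,66,75,4),534,302)
cv2.imwrite('pics/m1.png',m)
```

```text
(no output)
```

View pics/scene0.png

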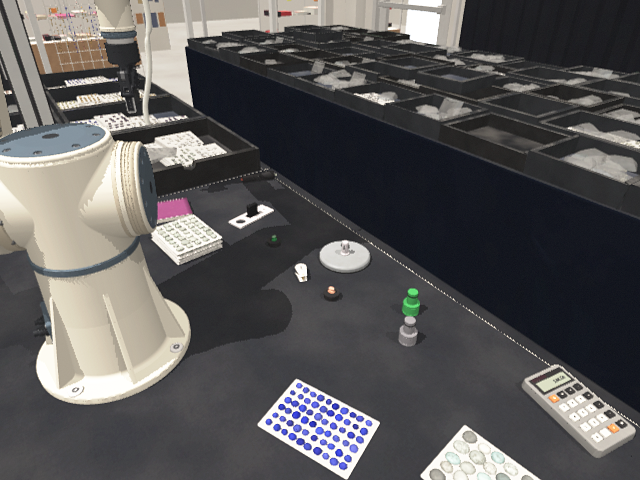

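View pics/m1.png

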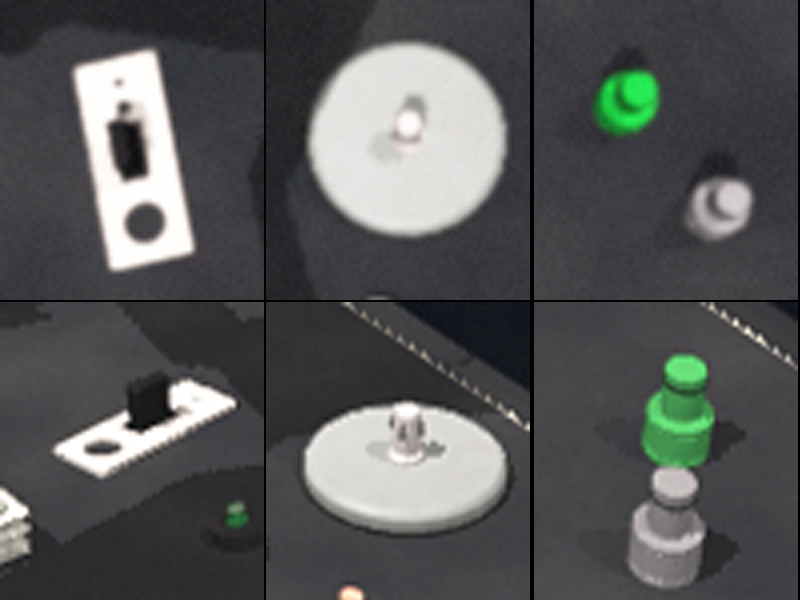

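The grey snap cap is at scene (408,335) / top (449,258), with the green look-alike at scene (412,303) / top (427,231). The grey one fits the description, and the crop confirms it. The gauge (white plate, black bar) is at scene (251,216), and the stand at scene (346,256). Next I'll measure them precisely.

```bash
cat >> h.py <<'E'
def comps(c,mask,near,rad=60):
    n,l,s,ce=cv2.connectedComponentsWithStats(mask.astype(np.uint8))
    i=min((k for k in range(1,n) if s[k,4]>15),key=lambda k:np.hypot(*(ce[k]-near))); return l==i
def wpts(c,m,z):
    cs,_=cv2.findContours(m.astype(np.uint8),cv2.RETR_EXTERNAL,cv2.CHAIN_APPROX_NONE)
    p=max(cs,key=len)[:,0,:]; return np.array([onz(c,u,v,z)[:2] for u,v in p],np.float32)
def gauge(c,near,z=5,thr=150):
    m=comps(c,c['color'].min(2)>thr,near); return cv2.minAreaRect(wpts(c,m,z)),m
E
python3 - <<'E'
from h import *
for n,g,s,k in(('top',(211,254),(337,226),(449,258)),('scene',(251,216),(346,257),(408,335))):
    c=cap(n); b=c['color'].astype(int)
    print(n,'gauge',gauge(c,g)[0])
    # eye: dark blob in plate
    m=gauge(c,g)[1].astype(np.uint8); cs,h=cv2.findContours(m,cv2.RETR_CCOMP,cv2.CHAIN_APPROX_NONE)
    for q,hh in zip(cs,h[0]):
        if hh[3]>=0 and len(q)>7: e=cv2.fitEllipse(q); print(' hole',e[0],e[1],onz(c,*e[0],2.5).round(1))
    hsv=cv2.cvtColor(c['color'],cv2.COLOR_BGR2HSV)
    bm=comps(c,(c['color'].min(2)>110),s); w=wpts(c,bm,14); print(' stand',cv2.fitEllipse(w), cv2.minEnclosingCircle(w))
    # stud top bright (top view)
    u,v=k; x0=u-14;y0=v-26; 
    cm=(c['color'].max(2)>85); cm=comps(c,cm,k); ys,xs=np.nonzero(cm); print(' cap bbox',xs.min(),xs.max(),ys.min(),ys.max(),xs.mean(),ys.mean(),cm.sum())
    cv2.imwrite('pics/cm_%s.png'%n,cm*255)
E
```

```text
top gauge ((407.07904052734375, 277.63116455078125), (123.63213348388672, 49.21660614013672), 15.9237060546875)
 hole (210.75088500976562, 270.2491149902344) (10.412759780883789, 11.08401107788086) [370.6 267.8   2.5]
 hole (206.65838623046875, 250.96267700195312) (10.49925422668457, 20.27389144897461) [415.2 281.6   2.5]
 stand ((490.8335266113281, -13.737905502319336), (112.41918182373047, 114.75916290283203), 71.09078216552734) ((491.2214050292969, -12.767720222473145), 58.55514907836914)
 cap bbox 443 459 250 264 451.1067961165049 256.69417475728153 206
scene gauge ((405.0495910644531, 277.97210693359375), (129.16616821289062, 49.99722671508789), 17.29482078552246)
 hole (240.14793395996094, 221.03936767578125) (4.2898149490356445, 10.598528861999512) [370.  271.1   2.5]
 stand ((486.7641296386719, -18.346397399902344), (112.31560516357422, 123.52375793457031), 131.97988891601562) ((484.2860412597656, -15.83210563659668), 63.51852035522461)
 cap bbox 398 419 288 346 409.2028985507246 318.46014492753625 828[ WARN:0@0.449] global loadsave.cpp:1063 imwrite_ Unsupported depth image for selected encoder is fallbacked to CV_8U.
```

```bash
cat >> h.py <<'E'
def cyl(x,y,z0,z1,d):
    a=np.linspace(0,2*np.pi,60); return np.array([[x+d/2*np.cos(t),y+d/2*np.sin(t),z] for z in(z0,z1) for t in a])
def rend(c,parts):
    m=np.zeros((480*8,640*8),np.uint8)
    for P in parts:
        p=np.array([proj(c,q) for q in P]); h=cv2.convexHull(((p+.5)*8).astype(np.int32)); cv2.fillConvexPoly(m,h,1)
    M=cv2.moments(m,True); return np.array([M['m10']/M['m00'],M['m01']/M['m00']])/8-.5, M['m00']/64
def fit(c,mask,parts,z,x0):
    # parts(x,y)-> convex point sets; match centroids
    cs,_=cv2.findContours(mask.astype(np.uint8),cv2.RETR_EXTERNAL,cv2.CHAIN_APPROX_NONE)
    m=np.zeros(mask.shape,np.uint8); cv2.drawContours(m,[max(cs,key=cv2.contourArea)],-1,1,-1)
    ys,xs=np.nonzero(m); o=np.array([xs.mean(),ys.mean()]); x=np.array(x0,float)
    for _ in range(5):
        e,A=rend(c,parts(*x)); x+=(onz(c,*o,z)-onz(c,*e,z))[:2]
    return x.round(1),m.sum(),A
STAND=lambda x,y:[cyl(x,y,0,14,116)]
CAP=lambda x,y,z=0:[cyl(x,y,z,z+24,32),cyl(x,y,z+24,z+50,20)]
E
python3 - <<'E'
from h import *
def box(x,y,th):
    ct,st=np.cos(th),np.sin(th)
    return np.array([[x+a*ct-b*st,y+a*st+b*ct,z] for a in(-60,60) for b in(-23,23) for z in(0,5)])
for n,g,s,k in(('top',(211,254),(337,226),(449,258)),('scene',(251,216),(346,257),(408,335))):
    c=cap(n); b=c['color']; hsv=cv2.cvtColor(b,cv2.COLOR_BGR2HSV)
    print(n,'stand',fit(c,comps(c,b.min(2)>100,s),STAND,10,(488,-15)))
    for t in(75,90):
        m=comps(c,(b.max(2)>t)&(hsv[...,1]<70),k); print(' cap',fit(c,m,CAP,20,(422,-285)))
    m=gauge(c,g,thr=130)[1]; print(' gauge',fit(c,m,lambda x,y:[box(x,y,np.radians(16))],3,(407,278)))
c=cap('scene')
for p in((300,193),(450,305),(530,370)): print('edge',onz(c,*p,0).round())
from scipy.spatial.transform import Rotation
def q(a): a=np.radians(a)/2+0; return [0,np.cos(a),np.sin(a),0]
for nm,p,a in(('pick',(411,279,9),16),('place',(489,27,60),90),('cap',(421,-286,30),0),('cap',(421,-286,30),90),('press',(489,-14,52),0),('press',(489,-14,52),90)): 
    x=r.inverse_kinematics(np.array(p,float),q(a)); print(nm,a,None if x is None else np.round(x,2))
E
```

```text
top stand (array([492.1, -13.7]), np.uint64(1912), 1944.578125)
 cap (array([ 426.1, -283.1]), np.uint64(227), 208.234375)
 cap (array([ 426.4, -283.3]), np.uint64(203), 208.5)
 gauge (array([407.1, 278. ]), np.uint64(1143), 1044.109375)
scene stand (array([492.7, -11.3]), np.uint64(1299), 1419.1875)
 cap (array([ 426.9, -280.4]), np.uint64(472), 473.0625)
 cap (array([ 426.7, -280.9]), np.uint64(434), 473.28125)
 gauge (array([403.5, 277.6]), np.uint64(400), 473.734375)
edge [589. 326.   0.]
edge [ 565. -260.    0.]
edge [ 547. -447.    0.]
pick 16 [ 0.59  0.49  2.06 -0.    0.59  1.88]
place 90 [ 0.05  0.39  2.05 -0.    0.7   0.05]
cap 0 [-0.6   0.47  2.02 -0.    0.65  0.97]
cap 90 [-0.6   0.47  2.02 -0.    0.65 -0.6 ]
press 0 [-0.03  0.41  2.06 -0.    0.68  1.54]
press 90 [-0.03  0.41  2.06 -0.    0.68 -0.03]
```

```bash
cat >> h.py <<'E'
def q(a): a=np.radians(a)/2; return np.array([0,np.cos(a),np.sin(a),0])
E
python3 - <<'E'
from h import *
r.command_gripper(50,60)
r.movep([411,279,90],q(16)); print(r.move_straight([411,279,9],velocity=80,max_force=8), r.get_state()['tool_pos'])
r.command_gripper(0,60); s=r.get_state(); print(s['width'],s['grip_force'],s['contact_force'])
p=s['tool_pos']; r.move_straight([p[0],p[1],120],velocity=100)
s=r.get_state(); print(s['t'],s['width'],s['contact_force'])
r.movep([492,30,120],q(90)); s=r.get_state(); print(s['t'],s['width'],s['tool_pos'])
a=cap('scene','s2.png')['color'];b=cap('top','t2.png')['color']
R=lambda i,x,y: cv2.resize(i[y:y+150,x:x+100],(400,600),interpolation=cv2.INTER_CUBIC)
cv2.imwrite('pics/m2.png',np.hstack([R(a,300,150),R(b,280,160)]))
E
```

```text
False [411.32528877 279.20145947   9.40468558]
10.926446389973993 59.047207832336426 [-1.01404139  0.10551339  5.9976802 ]
6.0917 11.077928487828943 [ 0.35971141 -0.42248668 -1.37002537]
7.6917 10.961718869389829 [491.8698612   30.28303567 119.8058326 ]
```

View pics/m2.png

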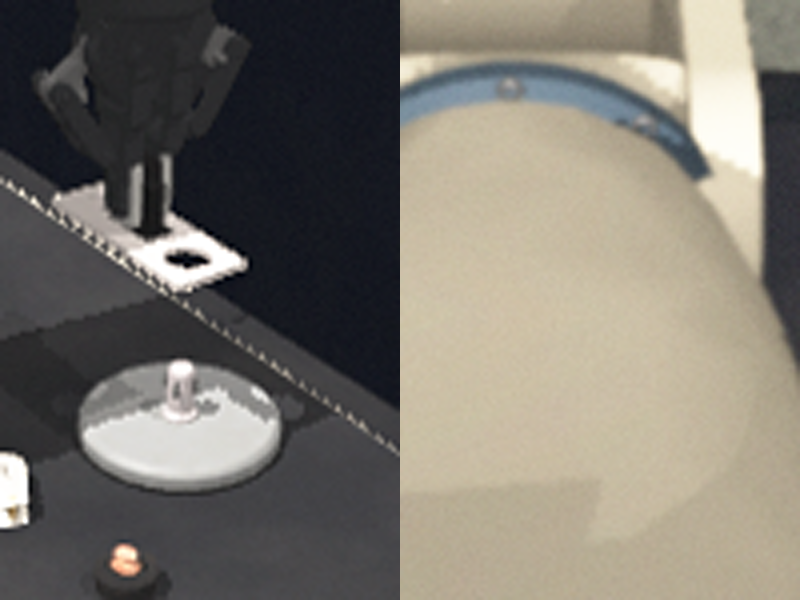

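Gauge is in the grip, held level, with its eye at scene px ≈(346,214) above the stud at ≈(345,245). The arm blocks the top view, so I'll servo with the scene camera.

```bash
cat >> h.py <<'E'
def eye(c,near,z):
    # sub-pixel centre of dark hole within white plate: weighted darkness
    g=c['color'].min(2); u,v=near; k=8
    w=cv2.resize(g[v-10:v+11,u-14:u+15],None,fx=k,fy=k,interpolation=cv2.INTER_CUBIC)
    m=(w<110).astype(np.uint8); n,l,s,ce=cv2.connectedComponentsWithStats(m)
    i=l[ce.shape[0]and int(10.5*k),int(14.5*k)]
    p=(ce[i]+.5)/k-.5+[u-14,v-10]; return p,s[i]/k,onz(c,*p,z)[:2]
def eyemodel(c,x,y,z):
    # centroid of the visible through-hole (both rims)
    ms=[]
    for zz in(z,z+5):
        m=np.zeros((480*8,640*8),np.uint8); p=np.array([proj(c,P) for P in cyl(x,y,zz,zz,26)]); cv2.fillConvexPoly(m,cv2.convexHull(((p+.5)*8).astype(np.int32)),1); ms.append(m)
    M=cv2.moments(ms[0]&ms[1],True); return np.array([M['m10'],M['m01']])/M['m00']/8-.5,M['m00']/64
E
python3 - <<'E'
from h import *
c=cap('scene'); s=r.get_state(); tp=s['tool_pos']; z=tp[2]-9.4
p,st,w=eye(c,(346,214),z+2.5); print(p,st,w)
x=w.copy()
for _ in range(4):
    e,A=eyemodel(c,*x,z); x+=(onz(c,*p,z)-onz(c,*e,z))[:2]
print('eye',x,A,'rel tool',x-tp[:2])
b=c['color']
g=b.min(2)
# stud: bright pixels above background patch
np.set_printoptions(linewidth=200); print(g[238:258,334:358])
for z_ in (14,18,45): print(z_,proj(c,[492.5,-12,z_]).round(1), proj(c,[500.5,-12,z_]).round(1), proj(c,[492.5,-20,z_]).round(1))
E
```

```text
[346.25746727 214.27622068] [  9.5     8.75   10.625   3.875 229.125] [493.6155638  -11.34046685]
eye [493.62128602 -11.54670922] 33.078125 rel tool [  1.68371346 -41.98237148]
[[ 49  48  48  48  47  50  46  46  49  45  45  43  44  45  45  46  45  48  46  47  48  50  50  49]
 [ 47  48  48  47  47  46  45  44  41  44  68  67  63  38  44  45  46  46  48  47  49  50  50  51]
 [ 48  45  53  65  68  80  80  80 106 165 198 197 194 137  71  63  54  50  43  45  46  48  52  52]
 [ 84  99 102 114 119 132 132 137 189 255 255 255 255 245 138 110 101  99  96  79  74  50  46  48]
 [136 154 148 147 146 147 144 146 215 254 253 253 254 251 177 143 145 148 149 129 125 100  92  77]
 [145 145 144 145 144 146 140 132 209 233 244 246 239 198 161 142 143 144 143 144 144 147 149 127]
 [143 143 143 144 145 145 135 118 196 202 211 211 193 166 136 132 143 143 142 141 142 142 145 145]
 [143 142 141 142 143 143 129 105 198 187 158 184 166 151 101 111 144 142 142 140 140 141 142 140]
 [145 144 143 144 142 145 140 130 197 158 115 189 160 150  92 119 141 138 139 144 170 138 139 141]
 [136 136 145 145 144 143 142 15
[... 492 characters left out ...]
 237 218 191 180 166 150 160 203 162 134 137 137 140 176 221 216 214]
 [227 223 204 206 195 192 209 244 250 241 227 202 207 213 237 169 165 167 170 177 222 218 215 214]
 [221 222 220 220 202 201 201 220 247 255 253 236 242 227 185 170 220 221 222 221 219 215 213 213]
 [220 219 218 219 221 219 217 210 202 215 204 198 194 176 199 219 218 219 217 217 216 214 215 214]
 [218 216 219 220 220 218 218 215 216 214 208 210 221 221 221 221 218 217 215 215 215 214 214 214]
 [217 214 218 219 220 218 218 218 218 215 216 218 218 218 218 218 217 216 215 214 214 214 212 213]]
14 [344.5 252.8] [347.3 251.7] [346.6 254.4]
18 [344.5 251.3] [347.3 250.2] [346.7 253. ]
45 [344.9 241.2] [347.8 240.2] [347.1 242.8]
```

Run:
```python
from h import *
s=r.get_state()['tool_pos']
r.move_straight([490.8,29.8,59],q(90),velocity=80); r.hold(.3)
s=r.get_state(); tp=s['tool_pos']; z=tp[2]-9.4
c=cap('scene','s3.png'); print(tp)
print(proj(c,[492.5,-12,z+2.5]))
cv2.imwrite('pics/m3.png',cv2.resize(c['color'][200:275,300:400],(800,600),interpolation=cv2.INTER_CUBIC))
```

```text
[491.05110311  29.81574573  59.36851853]
[345.06307865 238.41275999]
```

View pics/m3.png

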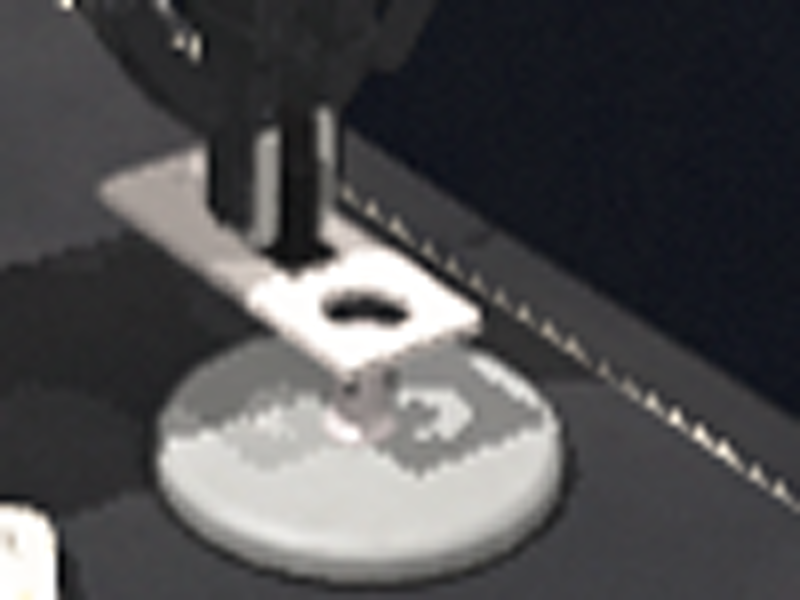

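The eye (px ≈345.6,238.5) lines up with the stud to within about 1 mm. I'll descend with a force guard.

Run:
```python
from h import *
r.move_straight([490.3,30.4,58],velocity=40)
h=r.move_straight([490.3,30.4,20],velocity=25,max_force=6); s=r.get_state(); print(h,s['tool_pos'],s['contact_force'],s['wrist_torque'],s['t'])
```

```text
True [490.21780543  30.38572431  23.47223631] [-0.39641775  0.10458487  6.90484374] [-0.01480392  0.07677556  0.01006267] 10.6
```

Gauge underside is at 14 mm, so it's flat on the base. Now release it, fetch the cap, and check both in one picture.

Run:
```python
from h import *
r.command_gripper(35); s=r.get_state(); print(s['contact_force'])
p=s['tool_pos']; r.move_straight([p[0],p[1],130],velocity=120)
r.movep([426.5,-282,120],q(90)); c=cap('scene','s4.png')
t=cap('top','t4.png')
print(r.move_straight([426.5,-282,27],velocity=80,max_force=5),r.get_state()['tool_pos'])
r.command_gripper(0,100); s=r.get_state(); print(s['width'],s['grip_force'],s['tool_pos'],s['contact_force'],s['t'])
R=lambda i,x,y: cv2.resize(i[y:y+150,x:x+100],(400,600),interpolation=cv2.INTER_CUBIC)
cv2.imwrite('pics/m4.png',np.hstack([R(c['color'],300,170),R(t['color'],280,160)]))
```

```text
[ 0.2063714   0.30441034 -0.51921359]
False [ 426.82902216 -282.22452205   27.46033749]
16.66036037118956 97.72507309913635 [ 426.83982574 -282.27731179   27.65310687] [-1.63036273 -0.13747704  5.9944939 ] 14.9417
```

View pics/m4.png

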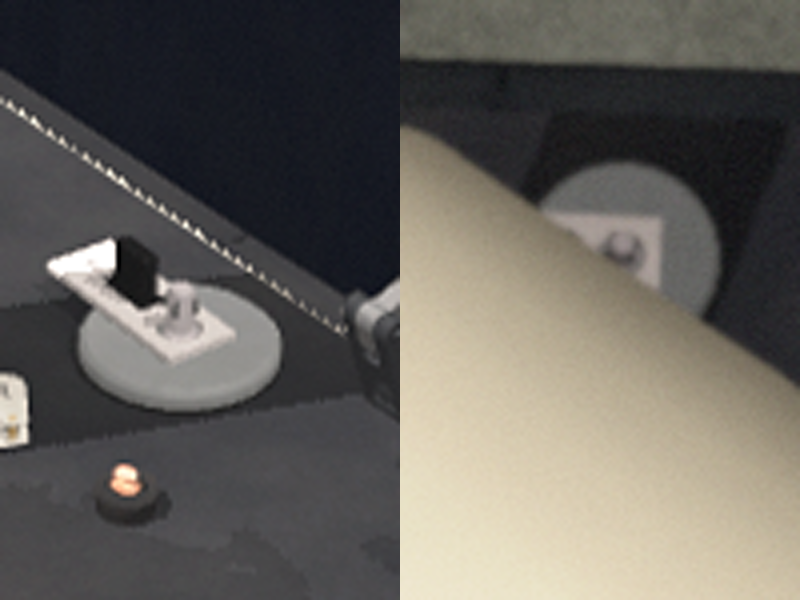

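The gauge hangs flat round the stud and the jars are untouched. The cap is gripped, so I'll carry it over the stud and view it.

Run:
```python
from h import *
p=r.get_state()['tool_pos']; r.move_straight([p[0],p[1],130],velocity=120)
r.movep([491.3,-12,92],q(90)); r.hold(.3); s=r.get_state(); tp=s['tool_pos']; print(tp,s['width'],s['t'])
c=cap('scene','s5.png'); z=tp[2]-27.65
im=cv2.resize(c['color'][180:270,285:405],(800,600),interpolation=cv2.INTER_CUBIC)
# overlay: predicted skirt outline for cap at tool xy and at stand est
for (x,y),col in(((tp[0],tp[1]),(0,0,255)),((492.5,-12),(0,255,0))):
    p=np.array([proj(c,P) for P in cyl(x,y,z,z+24,32)]); h=cv2.convexHull((((p-[285,180])+.5)*800/120).astype(np.int32)); cv2.polylines(im,[h],True,col,1)
cv2.imwrite('pics/m5.png',im)
```

```text
[491.41227383 -12.8063534   92.1242432 ] 16.921954592487992 17.3333
```

View pics/m5.png

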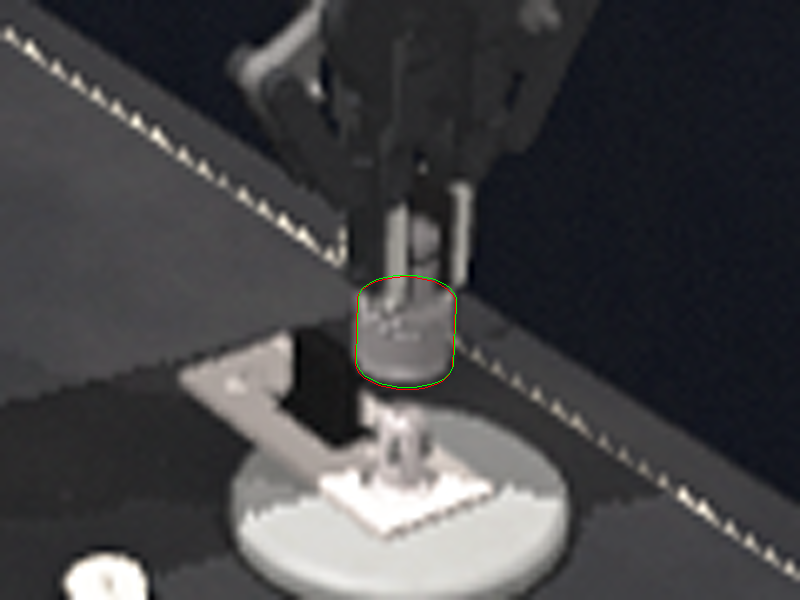

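Run:
```python
from h import *
r.move_straight([491.6,-12.3,78],velocity=40); s=r.get_state();print(s['tool_pos'])
h=r.move_straight([491.6,-12.3,66],velocity=20,max_force=4); s=r.get_state(); print(h,s['tool_pos'],s['contact_force'],s['wrist_torque'],s['t'])
```

```text
[491.36000474 -12.24587853  77.65047171]
False [491.62873655 -12.54130296  65.88555878] [ 1.10522537 -4.76908551 -2.00538553] [-0.86230988 -0.1843545  -0.02906131] 18.6333
```

The cap's mouth is over the stud, with a light side load pushing it towards -y. I'll centre it by force.

Run:
```python
from h import *
x,y=491.6,-12.3
for i in range(5):
    f=r.get_state()['contact_force']; 
    if max(abs(f[0]),abs(f[1]))<1.2 and i: break
    x+=np.clip(f[0]*.12,-.5,.5); y+=np.clip(f[1]*.12,-.5,.5)
    r.move_straight([x,y,66],velocity=10); r.hold(.15); s=r.get_state(); print(round(x,2),round(y,2),s['tool_pos'].round(2),s['contact_force'].round(1),s['wrist_torque'].round(2),s['t'])
```

```text
491.73 -12.8 [491.64 -12.76  65.97] [-0.3 -3.6 -2.1] [-0.59 -0.1  -0.01] 19.0333
491.7 -13.23 [491.68 -13.12  66.03] [ 0.2 -0.7 -0. ] [-0.21 -0.02  0.01] 19.4333
```

Run:
```python
from h import *
r.command_gripper(0,120)
x,y=491.7,-13.25
for z in(63,61,59.5,58,56.5,55,54,53.2,52.7,52.2,51.8,51.4,51):
    h=r.move_straight([x,y,z],velocity=15,max_force=25); r.hold(.1); s=r.get_state(); f=s['contact_force']
    print(z,h,s['tool_pos'].round(2),f.round(1),s['wrist_torque'].round(2),round(s['width'],1),s['t'])
    if f[2]>20 and z<54: break
    if f[2]>30: break
```

```text
63 False [491.73 -13.4   62.97] [ 0.1 -3.4  0.6] [-0.62 -0.07 -0.02] 16.4 20.1
61 False [491.89 -13.34  61.16] [-0.1 -3.9  4.9] [-0.78  0.06 -0.  ] 16.5 20.4833
59.5 False [491.61 -13.32  59.21] [ 1.4 -3.7 -4.3] [-0.91 -0.31  0.05] 16.6 20.8333
58 False [491.6  -13.29  57.85] [ 1.6 -4.1 -4.2] [-0.95 -0.2  -0.01] 16.2 21.1833
56.5 False [491.57 -13.24  56.36] [ 0.6 -4.8 -4.5] [-0.93 -0.15  0.  ] 16.3 21.5333
55 False [491.23 -13.11  54.61] [ 1.2 -3.2 -7.8] [-0.57 -0.15 -0.03] 16.9 21.8833
54 False [491.64 -13.14  54.06] [-0.8 -1.9 -3.7] [-0.28  0.11  0.08] 16.2 22.2333
53.2 False [491.9  -13.19  53.32] [-0.2  0.2 -1.1] [-0.08  0.03 -0.04] 16.2 22.5833
52.7 False [491.84 -13.21  52.75] [-0.1  0.9 -0.5] [-0.06 -0.13  0.02] 16.1 22.9333
52.2 False [491.86 -13.23  52.54] [-0.9  0.5  4.6] [-0.01  0.24 -0.03] 16.2 23.2833
51.8 False [491.9  -13.21  52.47] [-3.1  0.7 10.7] [-0.04  0.43 -0.01] 16.2 23.6333
51.4 False [491.94 -13.23  52.42] [-4.1  0.2 16.9] [0.01 0.74 0.01] 16.0 23.9833
51 False [491.95 -13.23  52.38] [-5.8  0.2 22.1] [ 0.02  1.03 -0.03] 16.3 24.3333
```

The catches gave way and the roof is seated at TCP z ≈52.5 (expected 52.65), with a 22 N push held. I'll trim the side load and look.

Run:
```python
from h import *
r.move_straight([491.2,-13.25,50.8],velocity=10); r.hold(.3); s=r.get_state(); print(s['tool_pos'].round(2),s['contact_force'].round(1),s['wrist_torque'].round(2),s['t'])
c=cap('scene','s6.png'); z=25
im=cv2.resize(c['color'][180:270,285:405],(800,600),interpolation=cv2.INTER_CUBIC)
p=np.array([proj(c,P) for P in cyl(492.5,-12.5,25,49,32)]); h=cv2.convexHull((((p-[285,180])+.5)*800/120).astype(np.int32)); cv2.polylines(im,[h],True,(0,255,0),1)
cv2.imwrite('pics/m6.png',im)
```

```text
[491.92 -13.23  52.37] [-5.4  0.2 22.7] [ 0.01  0.81 -0.02] 24.8833
```

View pics/m6.png

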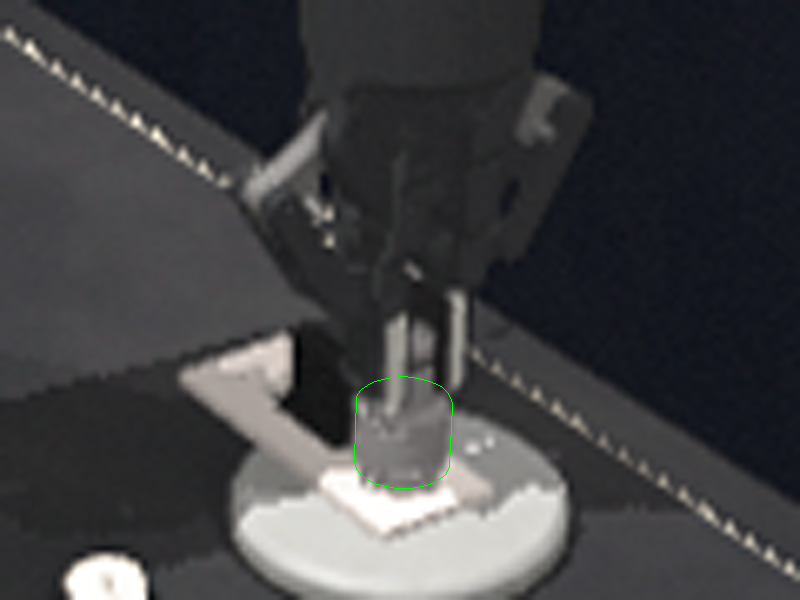

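The cap matches the outline predicted for fully home and straight, the gauge lies flat, and the 23 N push is steady. Handing in.

```bash
python3 -c "
from rig import r
print(r.job_done())"
```

```text
the job is handed in; nothing more can be done
None
```

I hung the gauge flat on the stand and let go of it, then snapped the grey cap fully home; I handed the job in at about 25 s with the arm still pressing the cap down at about 23 N (verdict not shown), and the jars and loupe were not touched.

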